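# Seal a well plate: one turn of the screw press's hand wheel

### The job

The mat on the well plate in the screw press still has to be pressed home. With the fingertips beside the upright handle on the hand wheel, push the wheel round exactly one full turn clockwise (seen from above), so that the handle comes back to the place where it started, then take the hand clear of the press. Only push, with light force: do not grip the handle, do not wind on past the turn, and leave the bottle, tube rack, dish and calculator standing where they are.

Things in the scene. Friction and masses are not known exactly. Their poses are not given: they have to be found in the camera images.
- press: Cream-coloured bench screw press, bolted down. Base 190 x 250 mm; two columns carry a cross bridge (62 x 242 mm, along the press's y axis), its nuts reaching 137 mm above the bench. A white well plate with a blue mat lies under the aluminium platen; the hand wheel is above the bridge. Origin: centre of the base's underside, on the bench and on the vertical wheel axis.
- wheel (a joint): Turn of the hand wheel in rad, growing CLOCKWISE seen from above; a full turn is 6.283. Starts between -0.25 and 0.25 (at 0 the handle is on the press's -x side). No stop or spring in the way; stiff from friction (0.35 N m, about 5 N at the handle) and stays where it is left. One turn clockwise screws wheel and platen down together by 5 mm.
- hub (a point): Point on the wheel's vertical axis at the height of the rim's top face (about 171 mm above the bench at the start, 5 mm less after one turn). The grey hub, 42 mm across, stands 10 mm above it. Rim: 160 mm outer and 128 mm inner diameter, 16 mm thick, three flat spokes.
- handle (a point): Black upright handle fixed to the wheel's rim, its axis 72 mm from the wheel axis; this point lies on the handle's axis, 60 mm above the rim's top face. A slightly barrelled round bar, 25 mm thick in the middle, 21 mm at its ends, from 8 to 78 mm above the rim, on an 18 mm steel ferrule. It turns with the wheel (its top about 249 mm above the bench at the start).
- bottle: Loose glass bottle with orange cap, 70 mm across, 140 mm tall, standing beside the press. Origin: centre of its underside. Leave alone.
- tube_rack: Loose yellow tube rack, 95 x 200 x 24 mm (its y axis along the 200 mm), lying beside the press. Origin: centre of its underside. Leave alone.
- dish: Loose round culture dish with clear lid, 92 mm across, 15 mm high, lying beside the press. Origin: centre of its underside. Leave alone.
- calculator: Loose dark pocket calculator, 80 x 145 x 14 mm (its y axis along the 145 mm), lying beside the press. Origin: centre of its underside. Leave alone.

How it is judged:
By the outcome, as a careful person would: the job done as asked, in the order asked, and still so for the second after the job is handed in, with the robot touching nothing.
It also fails if it takes over 48 s, if anything falls off the work surface, if the arm or the gripper's body presses on something with over 40 N, if the wrist force passes 120 N, or if a joint passes its speed limit or range.

### The arm

A 6-joint arm with a two-finger parallel gripper is mounted at the origin on the work surface. World frame = base frame: x ahead of the robot, y to its left, z up, the work surface at z = 0. Lengths are in mm, angles in rad, forces in N, time in s.
With the tool pointing down it reaches from about 225 to 875 mm from the base axis. Payload 3.4 kg.
Tool frame: the origin (TCP) lies at the very end of the fingers, on their centre line; the grasp point (between the pads) lies behind it (arm.grasp_offset is the z of the grasp point in the tool frame, in mm); z points along the fingers, y is the line along which they close (so a half turn about z gives the same grasp; the last joint's range is limited). The gripper opens to 85 mm and grips with 20 to 120 N. Pads are 22 mm wide; open, the fingers measure 114 mm over their backs; the gripper's body (76 mm by 85 mm) begins 54 mm behind the grasp point. The pads swing forward as they close: fully open they stand 13 mm farther back than shut.
Start: joints at [1.017, 0.276, 1.505, -0, 1.361, -0.121], TCP at [241.184, 522.009, 231.328] pointing down, gripper open.
Joint ranges: [-2.89, 2.89], [-0.75, 2.08], [0.22, 2.7], [-1.18, 4.32], [0.11, 2.71], [-2.7, 2.7]. Speed limits (rad/s): [2.57, 2.57, 3.14, 3.14, 3.14, 3.14].

### API

Orientations are given as [roll, pitch, yaw] about the fixed x, y, z axes, in that order (R = Rz(yaw) Ry(pitch) Rx(roll)).
In Python, from workcell import arm, planner, monitor, viewer gives the robot as it stands. The module is installed in compiled form; this text tells all that it offers. Calls block until the motion is done:
- arm.move_to(position, orientation): joint-space move of the TCP to a pose.
- arm.movel(position, rotation=None, feed=150, contact_N=None): straight line of the TCP; rotation=None keeps the orientation; feed is the mean speed in mm/s. With contact_N (N) it stops when the force on the tool has changed by that much, and returns True; else False.
- arm.goto_joints(angles): joint-space move.
- arm.set_gripper(opening, effort=None): finger opening in mm; effort is the grip in N (None keeps the last); returns when the fingers have stopped.
- arm.dwell(seconds).
- planner.inverse_kinematics(position, orientation): joint angles nearest the present ones, or None.
- monitor.get_obs(): the state.
- viewer.grab_frame(name): name is "side" or "top"; returns a dict with "frame" (384x512x3 uint8, red, green, blue), "range_z" (384x512 float32, mm along the optical axis (not along the pixel's ray), 0 where there is no reading), "camera_matrix" (3x3 intrinsics, pixels), "eye" and "orientation" of the camera in the world. Camera axes: x right, y up, looking along -z (the intrinsics and any distortion apply to the point x, -y, -z); pixel columns grow to the right and rows downward; lengths in mm; the calibration is good to about 2 mm. A picture is of the moment at which its call begins.
A pose or a line that the arm cannot do raises arm.Unreachable and nothing moves.
- arm.sign_off(): hands the job in; it is judged then, once.
The state is a dict: "time_s": time; "joint_pos": joint angles; "qd": joint speeds; "joint_efforts": joint torques, N m; "eef_pos": TCP position; "orientation": TCP orientation; "contact_force": force on the tool from outside, world axes, zero at the start; "ft_torque": the same for the moment, N m; "finger_gap": finger opening in mm; "gripper_force": force on a finger pad.
Only numpy, scipy, OpenCV 4.12 (cv2) and the standard library are available. Lean on these libraries where they do the work, as an engineer would, in place of code of your own. Each camera call takes 0.05 s, during which the arm holds its last target. There are 200 camera calls.

## Working session

There is one attempt and no reset: what is moved stays moved. The work goes in short steps, each a Python script; the robot and the scene stay as the last script left them, time stands still between calls to the robot, and variables do not carry over. Pictures are saved under pics/ and viewed, at most 10 in all, crops included, and the job is handed in when it is done.

```bash
mkdir -p pics
cat > h.py <<'E'
import numpy as np, cv2
from workcell import arm, planner, monitor, viewer
def grab(n):
    f=viewer.grab_frame(n); return f
E
python3 - <<'E'
from h import *
for n in("top","side"):
    f=grab(n); cv2.imwrite(f"pics/{n}0.png",f["frame"][:,:,::-1]); np.savez(f"{n}0.npz",**{k:v for k,v in f.items()})
    print(n,f["camera_matrix"],f["eye"],f["orientation"],f.keys())
print(monitor.get_obs(), arm.grasp_offset)
E
```

```text
top [[425.28082112   0.         252.66004137]
 [  0.         425.28082112 197.02904187]
 [  0.           0.           1.        ]] [ 488.0395049    76.39830566 1302.16451921] [ 0.07890152 -0.01260534 -1.57435735] dict_keys(['frame', 'range_z', 'camera_matrix', 'eye', 'orientation'])
side [[352.61856232   0.         251.15031196]
 [  0.         352.61856232 190.34656249]
 [  0.           0.           1.        ]] [ 302.53848753 -416.87566409  707.38876929] [ 0.77543772  0.00636181 -0.47957497] dict_keys(['frame', 'range_z', 'camera_matrix', 'eye', 'orientation'])
{'time_s': 0.1, 'joint_pos': array([ 1.01696092e+00,  2.76553178e-01,  1.50602407e+00, -1.58509257e-05,
        1.36073517e+00, -1.21020899e-01]), 'qd': array([-0.00040286, -0.00245485, -0.00239076,  0.00155966, -0.00028281,
       -0.00084896]), 'joint_efforts': array([ 4.95359782e-04, -4.17699909e+01, -2.46405941e+01, -1.92490515e-04,
        5.86004215e-03,  5.08200372e-06]), 'eef_pos': array([240.93182867, 521.54859792, 230.50702634]), 'orientation': array([-3.13988359e+00, -1.92236902e-04,  2.70878130e+00]), 'contact_force': array([ 0.68456326, -0.34362765, -0.24914216]), 'ft_torque': array([-0.04737814, -0.03069192, -0.00307768]), 'gripper_force': 0.0, 'finger_gap': 85.4210170096001} -18.700000000000003
```

View pics/top0.png

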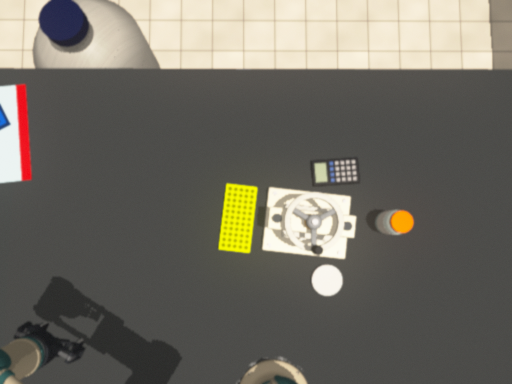

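View pics/side0.png

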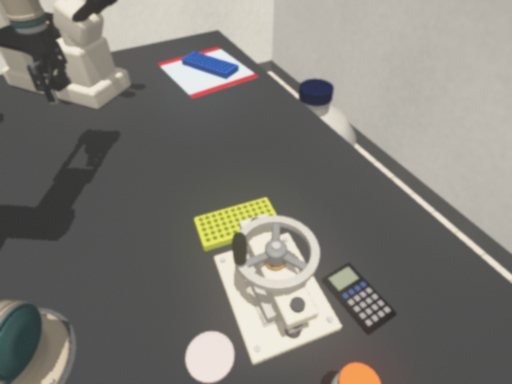

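Top view: press near (308,222), hub (314,222), handle top (317,249), rack (239,218), dish (327,280), bottle cap (402,222), calculator (335,171). Side view: hub (275,248), handle (239,248). I'll turn these into world points from both depth images.

```bash
cat >> h.py <<'E'
from scipy.spatial.transform import Rotation as Ro
def cloud(f):
    z=f["range_z"].astype(float); K=f["camera_matrix"]; v,u=np.mgrid[:384,:512]
    p=np.stack([(u-K[0,2])/K[0,0]*z,-(v-K[1,2])/K[1,1]*z,-z],-1)
    w=p@Ro.from_euler("xyz",f["orientation"]).as_matrix().T+f["eye"]; w[z==0]=np.nan; return w
def circ(p):
    A=np.c_[2*p[:,:2],np.ones(len(p))]; s=np.linalg.lstsq(A,(p[:,:2]**2).sum(1),rcond=None)[0]
    return s[:2],np.sqrt(s[2]+s[0]**2+s[1]**2)
def locate(f,c0):
    "wheel centre, rim height, handle axis from a cloud near c0"
    w=cloud(f).reshape(-1,3); w=w[np.isfinite(w).all(1)]; c=np.array(c0,float)
    for i in range(5):
        d=np.hypot(*(w[:,:2]-c).T); r=w[(d<88)&(d>56)&(w[:,2]>158)&(w[:,2]<180)]
        # mid-radius balance via circle fit
        c,R=circ(r)
    hd=w[(np.hypot(*(w[:,:2]-c).T)<100)&(w[:,2]>200)]
    return c,R,np.median(r[:,2]),len(r),hd
E
python3 - <<'E'
from h import *
T=dict(np.load("top0.npz"));S=dict(np.load("side0.npz"))
a=cloud(T);b=cloud(S)
for n,(u,v) in dict(hub=(314,222),handle=(317,249),rack=(239,218),dish=(327,280),cap=(402,222),calc=(335,171),bl=(264,249),br=(344,257),tl=(270,190),tr=(350,197)).items(): print("top",n,a[v,u].round(0))
for n,(u,v) in dict(hub=(275,246),handle=(240,236),dish=(210,356),cap=(358,374),rack=(235,222),calc=(360,297)).items(): print("side",n,b[v,u].round(0))
for n,f in(("top",T),("side",S)):
    c,R,z,k,h=locate(f,a[222,314,:2]); print(n,c,R,z,k,h.mean(0),h.min(0),h.max(0),len(h))
t=cv2.resize(T["frame"][150:310,200:430,::-1],None,fx=3.4,fy=3.4,interpolation=2);cv2.imwrite("pics/t1.png",t)
E
```

```text
top hub [510. -99. 183.]
top handle [442. -95. 251.]
top rack [526. 101.  22.]
top dish [ 340. -162.   18.]
top cap [ 510. -348.  140.]
top calc [ 669. -193.   11.]
top bl [433.  27.  22.]
top br [ 409. -212.   28.]
top tl [610.   8.  28.]
top tr [ 590. -240.    2.]
side hub [ 510. -103.  182.]
side handle [ 443. -101.  250.]
side dish [ 342. -164.   16.]
side cap [ 520. -336.  139.]
side rack [521.  99.  25.]
side calc [ 670. -201.   15.]
top [510.85594634 -99.91464859] 71.3220338096136 170.9261716388055 1041 [440.23192248 -95.72452517 239.92269641] [ 427.90252603 -108.1956968   202.14409212] [451.4422617  -86.63669459 253.12924926] 95
side [ 511.60494045 -104.8469125 ] 71.42517653444514 170.7835318721589 2114 [ 438.77598064 -106.41432749  232.63901192] [ 429.23633247 -113.27008441  201.07949925] [452.52911121 -89.73844597 251.0877485 ] 359
```

View pics/t1.png

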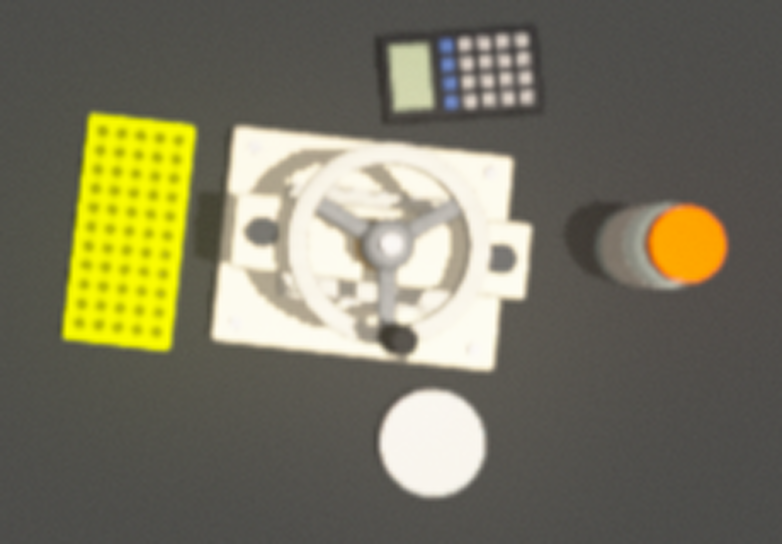

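Both views agree: hub at about (511, -101) and z 182, rim z 171, handle axis near (440, -100) with its top at about 250. That puts the handle about 71 mm from the wheel axis, against 72 mm given. My plan is to push with the closed fingers as a post behind the handle, carried rigidly round the wheel axis, with one 180° wrist flip at half-turn. The first step is the approach and a light touch.

```bash
cat >> h.py <<'E'
C=np.array([511.,-101.5]); H0=np.array([439.3,-100.]); LAG=0.42
def pose(th,d,flip=0,z0=193.):
    "pusher pose with the wheel turned th clockwise, d mm behind the handle axis"
    tang=np.arctan2(*(C-H0)[[0,1]]) # handle direction rotated -90deg: (dx,dy)->(dy,-dx)
    r=H0-C; t=np.array([r[1],-r[0]]); yaw=np.arctan2(t[1],t[0])+LAG
    p=r-d*np.array([np.cos(yaw),np.sin(yaw)])
    c,s=np.cos(th),np.sin(th)
    q=C+np.array([c*p[0]+s*p[1],-s*p[0]+c*p[1]])
    y=yaw-th+flip*np.pi
    return [q[0],q[1],z0-5*th/(2*np.pi)],[np.pi,0,(y+np.pi)%(2*np.pi)-np.pi]
def st(m=""):
    o=monitor.get_obs(); print(m,round(o["time_s"],2),o["eef_pos"].round(1),o["orientation"].round(3),"F",o["contact_force"].round(1),"q6",o["joint_pos"][5].round(2)); return o
E
python3 - <<'E'
from h import *
for th in np.linspace(0,np.pi,5):
  for fl in (0,1):
    p,o=pose(th+fl*np.pi,23.5,fl); q=planner.inverse_kinematics(p,o); print(round(th,2),fl,np.round(p,0),np.round(o[2],2),None if q is None else np.round(q,2))
arm.set_gripper(0,20); arm.movel([241,522,320])
p,o=pose(0,50)
arm.move_to([p[0],p[1],320],o); st("above")
arm.movel(p,o,feed=120); st("down")
p,o=pose(0,15)
print(arm.movel(p,o,feed=20,contact_N=3)); s=st("touch")
np.save("touch.npy",s["eef_pos"])
n=np.array([np.cos(o[2]),np.sin(o[2])]); print("d",(H0-s["eef_pos"][:2])@n, (H0-s["eef_pos"][:2])@[-n[1],n[0]],s["finger_gap"])
f=grab("side"); cv2.imwrite("pics/s2.png",cv2.resize(f["frame"][150:350,150:400,::-1],None,fx=3,fy=3))
E
```

```text
0.0 0 [ 448. -122.  193.] 1.97 [-0.41  0.14  1.79  0.    1.22 -0.81]
0.0 1 [574. -81. 190.] 1.97 [-0.26  0.31  1.56  0.    1.27 -0.66]
0.79 0 [453. -72. 192.] 1.18 [-0.31  0.13  1.8  -0.    1.21  0.08]
0.79 1 [ 569. -131.  190.] 1.18 [-0.35  0.32  1.55 -0.    1.27  0.04]
1.57 0 [491. -39. 192.] 0.4 [-0.22  0.18  1.74 -0.    1.22  0.95]
1.57 1 [ 531. -164.  189.] 0.4 [-0.42  0.27  1.61 -0.    1.25  0.75]
2.36 0 [541. -43. 191.] -0.39 [-0.21  0.25  1.64 -0.    1.25  1.75]
2.36 1 [ 481. -160.  189.] -0.39 [-0.46  0.2   1.72 -0.    1.22  1.5 ]
3.14 0 [574. -81. 190.] -1.17 [-0.26  0.31  1.56 -0.    1.27  2.48]
3.14 1 [ 448. -122.  188.] -1.17 [-0.41  0.14  1.8  -0.    1.2   2.33]
above 4.1 [ 459.  -145.4  320. ] [ 3.141 -0.     1.971] F [ 0.3  0.6 -0.7] q6 -0.85
down 5.31 [ 459.3 -146.3  193.7] [3.141e+00 1.000e-03 1.970e+00] F [-0.2 -0.5 -0.3] q6 -0.85
True
touch 6.5 [ 449.1 -123.1  192.9] [3.141e+00 2.000e-03 1.970e+00] F [ 1.3 -1.3  1.3] q6 -0.82
d 25.147942054781907 0.06414510699261901 0.1256637875828874
```

View pics/s2.png

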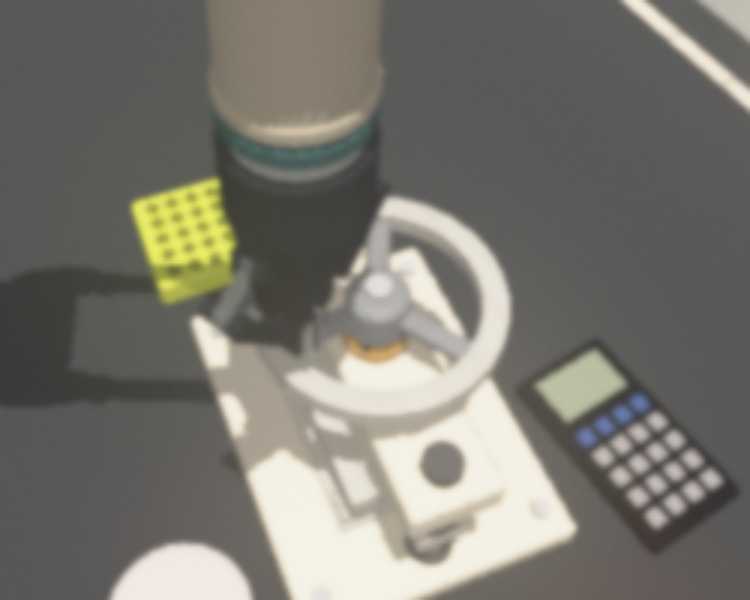

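The picture shows the closed fingers beside the handle around (290,300), clear of the rim and hub. Touch came 25 mm behind the handle axis, against 23.5 mm expected. Next is the first half-turn.

```bash
cat > push.py <<'E'
from h import *
D=25.1
def push(a,b,flip,n):
    for i,th in enumerate(np.linspace(a,b,n+1)[1:]):
        p,o=pose(th,D,flip); arm.movel(p,o,feed=40)
        ob=monitor.get_obs(); F=ob["contact_force"]
        if i%3==0 or np.linalg.norm(F)>15: st(f"{th:.2f} err {np.round(ob['eef_pos']-p,1)}")
        if np.linalg.norm(F)>25: print("STOP"); return False
    return True
E
python3 - <<'E'
from push import *
push(0,np.pi,0,18); st("end")
E
```

```text
0.17 err [ 0.4 -0.8  0.1] 6.97 [ 446.6 -112.9  193. ] [3.141e+00 2.000e-03 1.797e+00] F [ 1.8 -4.6 -0.4] q6 -0.62
0.70 err [-0.3 -0.3  0.1] 8.28 [449.3 -78.5 192.5] [-3.141e+00  1.000e-03  1.273e+00] F [ 0.7 -4.1  2.7] q6 -0.03
1.22 err [-0.6  0.2 -0.2] 9.57 [468.9 -50.5 191.8] [-3.14  0.    0.75] F [-1.5 -3.2  1.2] q6 0.57
1.75 err [-0.2  0.5 -0.2] 10.88 [500.2 -36.2 191.4] [-3.141 -0.     0.227] F [-2.1  1.   0.2] q6 1.13
2.27 err [0.2 0.  0.2] 12.18 [534.5 -40.1 191.3] [-3.141e+00 -1.000e-03 -2.970e-01] F [-1.8  1.1 -0. ] q6 1.66
2.79 err [0.2 0.1 0. ] 13.47 [562.  -59.9 190.8] [-3.141e+00 -1.000e-03 -8.200e-01] F [-1.   1.9  0.5] q6 2.16
end 14.34 [573.2 -79.9 190.6] [-3.141e+00 -1.000e-03 -1.170e+00] F [-0.4  1.9 -0.3] q6 2.48
```

Run:
```python
from push import *
p,o=pose(np.pi,52,0); arm.movel(p,o,feed=80); p[2]=300; arm.movel(p,o,feed=150)
f=grab("side"); cv2.imwrite("pics/s3.png",cv2.resize(f["frame"][150:350,150:400,::-1],None,fx=3,fy=3))
p,o=pose(np.pi,52,1); arm.move_to([p[0],p[1],300],o); arm.movel(p,o,feed=120); st("down")
p,o=pose(np.pi,14,1); print(arm.movel(p,o,feed=20,contact_N=3)); s=st("touch")
h,_=pose(np.pi,0); n=np.array([np.cos(o[2]),np.sin(o[2])]); print("d",(np.array(h[:2])-s["eef_pos"][:2])@n)
n=-n;print(n)
```

```text
down 19.47 [563.1 -55.2 191.3] [3.14e+00 1.00e-03 1.97e+00] F [-0.2  0.4  0.4] q6 -0.62
True
touch 20.75 [572.7 -80.  189.9] [-3.141e+00 -2.000e-03  1.969e+00] F [0.7 0.1 0.2] q6 -0.66
d -25.077026594006274
[ 0.38857315 -0.92141788]
```

View pics/s3.png

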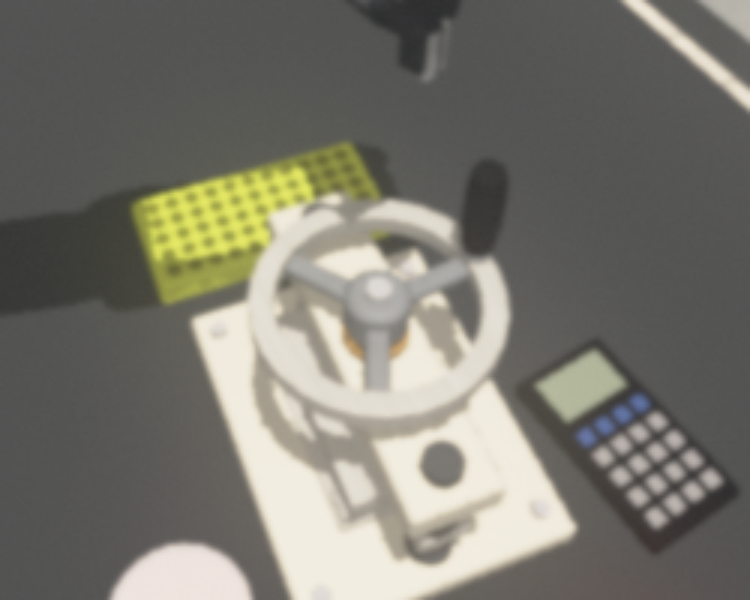

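The handle now stands on the far side at (485,205) in the crop, half a turn on, and the flipped touch agrees at 25.1 mm. I'll push the second half, stopping slightly short so I can measure.

```bash
cat >> push.py <<'E'
def clear(th):
    p,o=pose(th,52,1); arm.movel(p,o,feed=80); p[2]=330; arm.movel(p,o,feed=200); arm.move_to([300,150,330],o)
def check():
    for n in("top","side"):
        T=dict(np.load(n+"0.npz")); f=grab(n)
        for m,g in(("before",T),("after",f)):
            c,R,z,k,h=locate(g,C); h=h[h[:,2]>z+35]-[0,0,z]; v=np.median(h,0)[:2]-C
            print(n,m,"c",c.round(1),"rim z",z.round(1),"handle",h.mean(0).round(1),"ang",np.arctan2(v[1],-v[0]).round(3),len(h))
        cv2.imwrite(f"pics/{n}4.png",np.hstack([cv2.resize(q["frame"][(r:=slice(180,300) if n=="side" else slice(180,270)),(slice(180,345) if n=="side" else slice(250,370)),::-1],(395,300)) for q in(T,f)]))
E
python3 - <<'E'
from push import *
if push(np.pi,2*np.pi-0.03,1,18):
    st("end"); clear(2*np.pi-.03); check(); st("clear")
E
```

```text
3.31 err [-0.6  0.8 -0.6] 21.19 [575.1 -90.1 189.8] [-3.140e+00 -2.000e-03  1.798e+00] F [-1.   3.  -1.4] q6 -0.5
3.83 err [ 0.1 -0.1  0.1] 22.49 [ 572.6 -124.4  190. ] [3.141 0.    1.281] F [ 0.1  2.3 -0.8] q6 -0.04
4.35 err [ 0.2 -0.2  0.1] 23.79 [ 553.3 -152.   189.7] [3.141 0.    0.762] F [1.2 2.3 0.8] q6 0.42
4.87 err [ 0.2 -0.1  0.1] 25.09 [ 522.8 -166.2  189.2] [3.141 0.    0.243] F [ 3.   0.2 -0. ] q6 0.89
5.39 err [ 0.1 -0.2  0. ] 26.39 [ 489.2 -163.5  188.7] [ 3.141  0.    -0.275] F [ 2.3 -0.4  0.1] q6 1.39
5.91 err [ 0.4 -0.2  0.1] 27.69 [ 461.7 -144.6  188.4] [-3.141e+00 -1.000e-03 -7.950e-01] F [ 5.4 -0.7  1.8] q6 1.92
end 28.56 [ 449.8 -125.3  188.1] [ 3.141e+00 -1.000e-03 -1.141e+00] F [ 3.3 -3.   1.6] q6 2.29Traceback (most recent call last):
  File "<stdin>", line 3, in <module>
  File "push.py", line 11, in clear
    p,o=pose(th,52,1); arm.movel(p,o,feed=80); p[2]=330; arm.movel(p,o,feed=200); arm.move_to([300,150,330],o)
                                                                                  ~~~~~~~~~~~^^^^^^^^^^^^^^^^^
workcell.Unreachable: the arm cannot take that pose within its joint ranges
```

```bash
sed -i 's/ arm.move_to(\[300,150,330\],o)/ q=np.array(monitor.get_obs()["joint_pos"]); q[0]=0.5; arm.goto_joints(q)/' push.py
python3 - <<'E'
from push import *
q=np.array(monitor.get_obs()["joint_pos"]); q[0]=0.5; arm.goto_joints(q); check(); st("clear")
E
```

```text
top before c [510.9 -99.9] rim z 170.9 handle [440.3 -96.   70.2] ang 0.088 92
top after c [ 510.9 -100.1] rim z 165.9 handle [439.8 -98.8  71.4] ang 0.041 92
side before c [ 511.6 -104.8] rim z 170.8 handle [ 438.9 -106.2   63.9] ang -0.092 336
side after c [ 511.9 -104.1] rim z 166.0 handle [ 438.8 -109.    64. ] ang -0.131 333
clear 31.63 [387.4 289.6 328.8] [ 3.14e+00  2.00e-03 -1.86e-01] F [-0.3 -0.7  0.3] q6 2.26
```

View pics/top4.png

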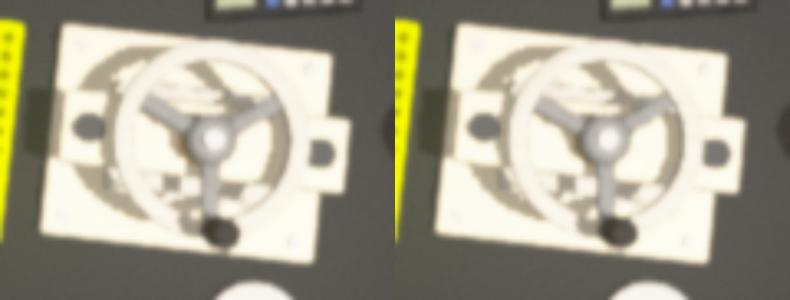

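View pics/side4.png

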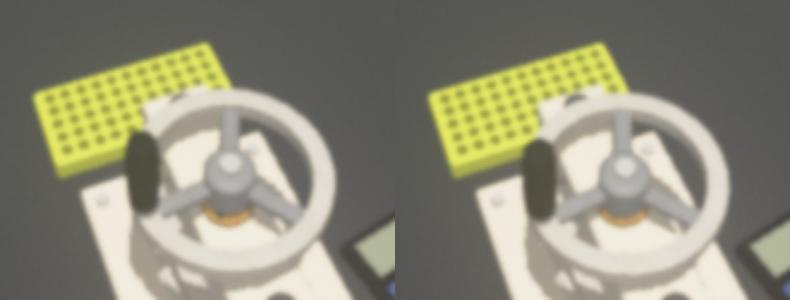

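Both views show the handle back beside its start, about 2.8 mm (0.04 rad) short, and the rim has dropped 5 mm as it should. There is time for a gentle top-up push.

Run:
```python
from push import *
e=2*np.pi+0.008
p,o=pose(e-.1,45,1); arm.move_to([p[0],p[1],330],o); arm.movel(p,o,feed=150)
p,o=pose(e-.1,D,1); 
p,o=pose(e-.06,D,1); arm.movel(p,o,feed=60); st("near")
p,o=pose(e,D,1); arm.movel(p,o,feed=15); st("end")
clear(e); check(); st("clear")
```

```text
near 34.88 [ 450.4 -126.2  188.4] [-3.141e+00 -1.000e-03 -1.119e+00] F [ 0.1  0.3 -0.9] q6 2.27
end 35.29 [ 449.8 -123.9  188.3] [-3.141e+00 -3.000e-03 -1.179e+00] F [ 1.8 -4.9 -0. ] q6 2.33
top before c [510.9 -99.9] rim z 170.9 handle [440.3 -96.   70.2] ang 0.088 92
top after c [ 510.9 -100.2] rim z 166.0 handle [439.9 -97.4  70.6] ang 0.07 92
side before c [ 511.6 -104.8] rim z 170.8 handle [ 438.9 -106.2   63.9] ang -0.092 336
side after c [ 512.  -104.2] rim z 166.0 handle [ 438.9 -107.9   63.7] ang -0.111 337
clear 38.36 [385.4 288.5 328.8] [ 3.14e+00  1.00e-03 -2.26e-01] F [-0.1 -0.2  0.7] q6 2.3
```

```bash
python3 -c "
from h import *
arm.sign_off()"
```

```text
the job is handed in; nothing more can be done
```

I pushed the wheel one full turn clockwise and handed the job in at about 38 s of the 48 s: the handle measures about 0.02 rad (1.5 mm) short of its start, the wheel has dropped the expected 5 mm, the hand is clear, and I saw no sign that the loose items had moved.

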